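# Index the drilling fixture and lock it with its bar

## Task

The index plate of the drilling fixture has been left standing between two stops. Push its upright handle round with the fingertips until one of the three slots in the plate's rim faces the locking bar, then push the bar by its tab fully home into that slot so that the plate is locked, and leave it there. Only push: do not grip or lift anything, and leave the loose things on the bench where they are.

Things in the scene. Friction and masses are not known exactly. Their poses are not given: they have to be found in the camera images.
- fixture: Rotary indexing fixture bolted to the bench: blue cast base 160 x 250 x 12 mm (own y -90 to 160 mm), a round steel index plate turning on an upright axis, and a guide block with a sliding locking bar towards its own +y (the robot's left, within 26 degrees). Origin on the bench under the plate's axis, z up. Corner bolt heads are 22 mm high.
- plate (a joint): Index plate angle, rad, anticlockwise from above. At 0 and every multiple of 2.094 (120 degrees) a slot is in line with the bar. Turns both ways (stops at +-6.5), stays where left; about 3.5 N at the handle moves it. Starts at least 19 degrees off line. A dark flange (80 mm dia, 8 mm thick) is clamped on its middle by a nut; stud top 77 mm above the bench.
- axis (a point): Centre of the index plate's top face, on its axis, 50 mm above the bench. The plate is plain steel, 160 mm in diameter, 12 mm thick, with three open slots in its rim, 120 degrees apart, each 19 mm wide and 25 mm deep. The slots are visible from above.
- handle (a point): Top centre of the plate's turning handle: upright, black, 16 mm in diameter, 46 mm tall above the plate (top 96 mm above the bench), fixed on the plate 62 mm from the axis, midway between two slots. At plate angle 0 it is at (-54, 31) mm in the fixture's x, y; it goes round with the plate.
- bar (a joint): Locking bar travel, m, along the fixture's -y to the plate's axis: 0 back, 0.030 fully home (a stop). Starts at 0 to 0.003. Steel, 16 mm wide, 39 to 49 mm above the bench; its nose tapers to 8 mm over 10 mm, so it centres the plate if a slot is within about 3 degrees. With no slot before it, it strikes the rim after 7 mm. Friction 2.5 N; stays where left.
- guide (a point): Top centre of the guide block that the bar slides in, 57 mm above the bench. The block is fixed, 52 mm wide in the fixture's x, and spans 98 to 151 mm from the plate's axis along its +y. When the bar is fully home its tab is 1 mm from the block's outer end.
- tab (a point): Top middle of the outer face of the bar's upturned thumb tab, the face to push (it looks along the fixture's +y): steel, 34 mm wide across the bar, 8 mm thick, 39 to 80 mm above the bench. With the bar back it is 190 mm from the plate's axis along +y; it moves with the bar. Under and behind it is free bench for 70 mm.
- flange: Loose bystander: the next flange blank, a flat dark steel ring 80 mm in diameter, 8 mm thick, lying beside the fixture. Origin at the centre of its underside.
- tub: Loose bystander: yellow lidded jar, 66 mm in diameter, 75 mm tall. Origin at the centre of its underside.
- wrench: Loose bystander: steel spanner 160 mm long lying flat along its own x. Origin under its middle.
- tube: Loose bystander: square white plastic tube with blue end caps, 162 mm long, 30 mm square at the caps, lying along its own x. Origin under its middle.

How it is judged:
By the outcome, as a careful person would: the job done as asked, in the order asked, and still so for the second after the job is handed in, with the robot touching nothing.
It also fails if it takes over 42 s, if anything falls off the work surface, if the arm or the gripper's body presses on something with over 40 N, if the wrist force passes 120 N, or if a joint passes its speed limit or range.

## Robot

A 6-joint arm with a two-finger parallel gripper is mounted at the origin on the work surface. World frame = base frame: x ahead of the robot, y to its left, z up, the work surface at z = 0. Lengths are in m, angles in rad, forces in N, time in s.
With the tool pointing down it reaches from about 0.425 to 0.95 m from the base axis. Payload 3.5 kg.
Tool frame: the origin (TCP) lies between the finger pads; the fingertips stand 22 mm ahead of it and the grasp point (between the pads) lies 3 mm ahead of it (ctrl.nose_length is the z of the fingertips in the tool frame, in m); z points along the fingers, y is the line along which they close (so a half turn about z gives the same grasp; the last joint's range is limited). The gripper opens to 85 mm and grips with 20 to 120 N. Pads are 22 mm wide; open, the fingers measure 114 mm over their backs; the gripper's body (76 mm by 85 mm) begins 54 mm behind the grasp point. The pads swing forward as they close: fully open they stand 13 mm farther back than shut.
Start: joints at [1.161, 0.286, 1.577, -0, 1.279, -0.15], TCP at [0.173, 0.652, 0.253] pointing down, gripper open.
Joint ranges: [-2.77, 2.77], [-0.9, 2.22], [0.21, 2.48], [-1.53, 4.67], [0.24, 2.81], [-2.84, 2.84]. Speed limits (rad/s): [2.79, 2.79, 3.14, 3.14, 3.14, 3.14].

## Interface

Orientations are given as a unit quaternion [x, y, z, w].
In Python, from plant import ctrl gives the robot as it stands. The module is installed in compiled form; this text tells all that it offers.
- The arm moves only by the tool send_rows, never from a script. Its argument "rows" is text: rows parted by semicolons, each of 7 numbers parted by spaces: the turn, a rotation vector about the tool's x, y, z in parts of the range, where 1.0 means pi/2 rad, then the shift along the tool's x, y, z in shares of 1000 mm (1.0 is 1000 mm), then the opening, from -1 (shut) to 1 (fully open). A call has 1 to 8 rows; each row is the pose to reach, as a shift and turn from the pose commanded when the call began, along the tool's axes at that moment; what a row does not reach only later rows make up. A row lasts 1/8 s, in which the tool goes at most 62.5 mm and 10.7 degrees, less where a joint would pass 70% of its speed; a pose out of reach is approached as far as the arm can. No shift or turn number may pass 1 either way. A call with a gripper value outside its range is refused whole. The fingers move at their own pace and stop on an object; "grip_force" is the grip in N (left out, the last holds). Time passes only in rows, so rows that repeat a pose let the fingers close. It gives the time, the measured TCP pose, the force, the opening and the grip force at its end, in the units of the state.
- ctrl.get_state(): the state, without advancing time (a new reading comes with each control period).
- ctrl.read_camera(name): name is "side" or "top"; returns a dict with "color" (420x560x3 uint8, red, green, blue), "fx", "fy", "cx", "cy" (pixels), "extrinsics" (4x4, takes a point from world to camera coordinates). Camera axes: x right, y down, z forward; pixel columns grow to the right and rows downward; lengths in m; the calibration is good to about 2 mm. A picture is of the moment at which its call begins. There is no depth.
- ctrl.sign_off(): hands the job in; it is judged then, once.
Trained networks look in a picture, given as the dict that the camera call returned (one of the last four; its "shot" number tells which), for a name from the list of things; names that differ only in an ending like _2 or _b are one class to them, and where a whole thing is asked for, a point or a joint stands for the part that bears it (a point fixed in the world has none). Each returns a list of dicts, best first, with "p" (0 to 1); they miss things now and then, are a little off and sometimes report something else, mostly with a low value. They report only what shows in the picture. A call takes as long as a camera call.
- ctrl.look_for(picture, target): "position" ([x, y, z] in m, in the coordinates of the camera as it stood for that picture, good to about 4 mm: the middle of the surface that is visible of it).
The state is a dict: "time": time; "qpos": joint angles; "dq": joint speeds; "joint_efforts": joint torques, N m; "eef_pos": TCP position; "tcp_rot": TCP orientation; "contact_force": force on the tool from outside, world axes, zero at the start; "wrist_torque": the same for the moment, N m; "opening": opening from 0.0 (shut) to 1.0 (fully open); "finger_force": force on a finger pad.
Only numpy, scipy, OpenCV 4.12 (cv2) and the standard library are available. Lean on these libraries where they do the work, as an engineer would, in place of code of your own. Each camera call takes 0.05 s, during which the arm holds its last target. There are 200 camera calls.

## Working session

There is one attempt and no reset: what is moved stays moved. The work goes in short steps, Python scripts to look and compute and a tool call to move; the robot and the scene stay as the last step left them, time stands still between calls to the robot, and variables do not carry over. Pictures are saved under pics/ and viewed, at most 10 in all, crops included, and the job is handed in when it is done.

Besides the shell and the picture viewer there is one more tool, called in YAML: its name, and indented under it one key for each argument. send_rows: Moves the arm, as the interface text tells. Its arguments: {"type":"object","properties":{"rows":{"type":"string"},"grip_force":{"type":"number"}},"required":["rows"]}

```bash
mkdir -p pics
cat > h.py <<'E'
import numpy as np, cv2
from plant import ctrl
from scipy.spatial.transform import Rotation as R
def w(p,c):
    E=np.array(c["extrinsics"]); return np.linalg.inv(E)@np.r_[p,1]
def ray(c,u,v,z):
    E=np.array(c["extrinsics"]); Ei=np.linalg.inv(E)
    d=Ei[:3,:3]@[(u-c["cx"])/c["fx"],(v-c["cy"])/c["fy"],1]; o=Ei[:3,3]
    return o+d*(z-o[2])/d[2]
def pix(c,p):
    q=(np.array(c["extrinsics"])@np.r_[p,1])[:3]; return q[0]/q[2]*c["fx"]+c["cx"],q[1]/q[2]*c["fy"]+c["cy"]
def save(c,n): cv2.imwrite("pics/"+n,c["color"][:,:,::-1])
E
python3 - <<'E'
from h import *
s=ctrl.get_state(); print(s["eef_pos"],s["tcp_rot"],ctrl.nose_length,R.from_quat(s["tcp_rot"]).as_matrix().round(3))
for n in("top","side"):
    c=ctrl.read_camera(n); save(c,n+"0.png")
    for t in("axis","handle","guide","tab","flange","tub","wrench","tube"):
        for r in ctrl.look_for(c,t)[:2]: print(n,t,round(r["p"],2),w(r["position"],c)[:3].round(4))
E
```

```text
[0.17312503 0.65180968 0.2519215 ] [ 1.29528538e-01  9.91574981e-01 -1.14587538e-03 -3.18938201e-04] 0.022 [[-0.966  0.257 -0.001]
 [ 0.257  0.966 -0.002]
 [ 0.    -0.002 -1.   ]]
top axis 0.79 [ 0.5807 -0.1106  0.0518]
top axis 0.37 [ 0.5718 -0.1437  0.0483]
top handle 0.65 [ 0.5707 -0.1443  0.0495]
top guide 0.93 [ 0.5783 -0.1068  0.0499]
top tab 0.65 [0.6217 0.0224 0.0524]
top flange 0.6 [ 0.7588 -0.0925  0.0077]
top flange 0.21 [0.6209 0.0195 0.0511]
top tub 0.66 [ 0.6992 -0.2192  0.0753]
top tub 0.17 [ 0.5721 -0.3217  0.0286]
top wrench 0.96 [ 0.4646 -0.0419  0.0051]
top tube 0.7 [ 0.5762 -0.322   0.0309]
top tube 0.32 [ 0.5707 -0.1418  0.0492]
side axis 0.78 [ 0.5728 -0.0869  0.0474]
side handle 0.85 [ 0.5696 -0.132   0.0483]
side guide 0.89 [ 0.5719 -0.0888  0.0463]
side tab 0.66 [0.6226 0.0331 0.0506]
side tab 0.31 [ 0.5658 -0.1311  0.0505]
side flange 0.97 [ 0.7598 -0.0892  0.0086]
side tub 0.61 [ 0.6994 -0.2089  0.0492]
side tub 0.56 [ 0.5729 -0.0852  0.0461]
side wrench 0.71 [ 0.4637 -0.0341  0.0054]
side wrench 0.6 [ 0.6973 -0.207   0.0526]
side tube 0.93 [ 0.5708 -0.3157  0.0229]
```

View pics/top0.png

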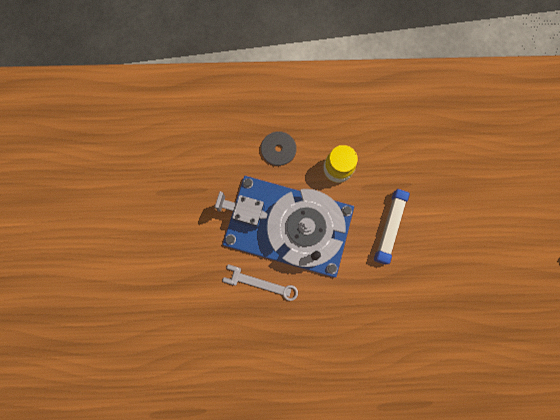

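View pics/side0.png

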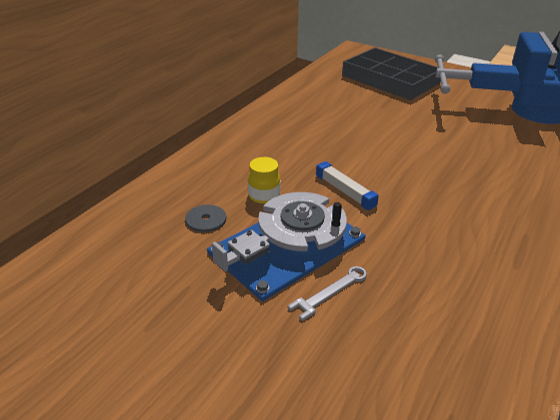

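The top view shows the plate nut near (306,227), the handle at (316,255), the guide at (249,210) and the tab at (220,201). The side view agrees. I'll zoom in for better precision.

Run:
```python
from h import *
c=ctrl.read_camera("top")
im=c["color"][165:285,205:365,::-1]; cv2.imwrite("pics/z1.png",cv2.resize(im,None,fx=5,fy=5,interpolation=cv2.INTER_CUBIC))
for n,u,v,z in[("nut",306,227,.077),("handle",316,255,.096),("guide",249,210,.057),("tab",219,201,.08)]: print(n,ray(c,u,v,z).round(4))
```

```text
nut [ 0.5701 -0.1411  0.077 ]
handle [ 0.5131 -0.1562  0.096 ]
guide [ 0.6111 -0.0281  0.057 ]
tab [0.6264 0.0299 0.08  ]
```

View pics/z1.png

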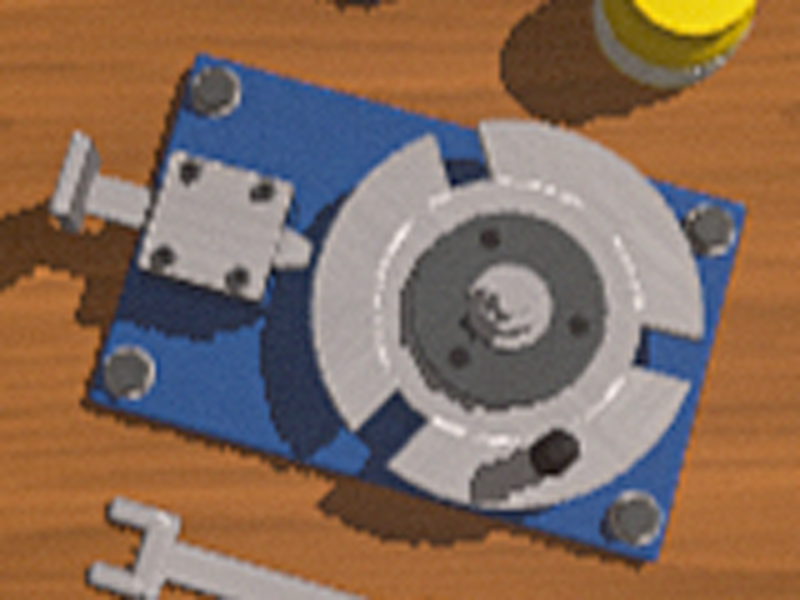

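The crop shows the plate centre at about (507,315), slots opening at about (460,145), (690,352) and (372,447), the bar nose at (305,250), and the handle top at (558,447).

```bash
cat >> h.py <<'E'
def cr(c,x,y,z): return ray(c,205+(x+.5)/5-.5,165+(y+.5)/5-.5,z)
E
python3 - <<'E'
from h import *
c=ctrl.read_camera("top")
f=lambda l,z:np.array([cr(c,*p,z) for p in l])
rim=f([(313,300),(703,320),(520,122),(500,508),(335,405),(660,210)],.05)
A=np.c_[2*rim[:,:2],np.ones(6)];s=np.linalg.lstsq(A,(rim[:,:2]**2).sum(1),rcond=None)[0]
ax=s[:2];print("axis",ax,"r",np.sqrt(s[2]+ax@ax))
b=f([(214,91),(128,373),(711,229),(634,519)],.022);print("bolts",b.round(4).tolist())
g=f([(174,152),(292,184),(263,300),(139,267)],.057);gc=g.mean(0);print("guide",gc,np.linalg.norm(gc[:2]-ax))
d=(b[0]+b[1]-b[2]-b[3])[:2];print("yaw bolts",np.degrees(np.arctan2(-d[0],d[1])))
d=gc[:2]-ax;yaw=np.arctan2(-d[0],d[1]);print("yaw guide",np.degrees(yaw))
h=cr(c,558,445,.096)[:2];print("handle",h,np.linalg.norm(h-ax))
t=cr(c,68,180,.08);print("tab",t,np.linalg.norm(t[:2]-ax))
for p in [(460,150),(690,350),(375,440)]:
  q=cr(c,*p,.05)[:2]-ax;print("slot",np.degrees(np.arctan2(q[1],q[0])-yaw)-90)
q=h-ax;print("handle ang fix",np.degrees(np.arctan2(q[1],q[0])-yaw))
s=cr(c,508,305,.077);print("stud",s)
E
```

```text
axis [ 0.57387238 -0.14302767] r 0.07929538212391482
bolts [[0.6778, -0.0235, 0.022], [0.5566, 0.0142, 0.022], [0.6117, -0.2344, 0.022], [0.4902, -0.195, 0.022]]
guide [ 0.61183041 -0.02605511  0.057     ] 0.12297720260992565
yaw bolts -17.508953075511315
yaw guide -17.978437678198226
handle [ 0.51573938 -0.1567459 ] 0.05972968818767047
tab [0.62724273 0.03147738 0.08      ] 0.182483997664068
slot -58.68915805136129
slot -175.17604329121198
slot 60.52777119415916
handle ang fix -148.74380958518276
stud [ 0.57289509 -0.14162645  0.077     ]
```

The manual's scale: shifts go in shares of 1000 mm and turns go in shares of pi/2 rad. Converting my numbers, -392 mm / 1000 = -0.392, -350 mm / 1000 = -0.35, 32 degrees / 90 = 0.3556.

send_rows:
  rows: "0 0 0.0889 -0.05 -0.035 0 -1;0 0 0.1778 -0.1 -0.07 0 -1;0 0 0.2667 -0.15 -0.105 0 -1;0 0 0.3556 -0.2 -0.14 0 -1;0 0 0.3556 -0.25 -0.175 0 -1;0 0 0.3556 -0.3 -0.21 0 -1;0 0 0.3556 -0.35 -0.245 0 -1;0 0 0.3556 -0.392 -0.28 0 -1"

```text
time: 2.0
eef_pos: [0.4816, 0.2792, 0.2537]
tcp_rot: [0.398, 0.917, 0.0, 0.0]
contact_force: [0.4, 0.3, 0.5]
opening: -0.001
finger_force: 0.0
```

```bash
cat >> h.py <<'E'
def goto(*pts):
    s=ctrl.get_state();M=R.from_quat(s["tcp_rot"]).as_matrix();p=np.array(s["eef_pos"])
    print("t",round(s["time"],2),"pos",p.round(4),"xang",np.degrees(np.arctan2(M[1,0],M[0,0])).round(2),"F",np.round(s["contact_force"],1),"op",s["opening"])
    for q in pts: print(np.round(q,4),"->",(M.T@(np.array(q)-p)*1000).round(1))
E
python3 -c "
from h import *
goto((.4922,-.1345,.2),(.4922,-.1345,.086))"
```

```text
t 2.0 pos [0.4816 0.2792 0.2537] xang 133.08 F [0.4 0.3 0.5] op -0.0012355046342794216
[ 0.4922 -0.1345  0.2   ] -> [-309.4 -274.9   53.6]
[ 0.4922 -0.1345  0.086 ] -> [-309.4 -275.   167.6]
```

send_rows:
  rows: "0 0 0 -0.045 -0.04 0.008 -1;0 0 0 -0.09 -0.08 0.016 -1;0 0 0 -0.135 -0.12 0.024 -1;0 0 0 -0.18 -0.16 0.032 -1;0 0 0 -0.225 -0.2 0.04 -1;0 0 0 -0.27 -0.24 0.048 -1;0 0 0 -0.309 -0.275 0.054 -1;0 0 0 -0.309 -0.275 0.054 -1"

```text
time: 3.0
eef_pos: [0.4905, -0.1355, 0.1991]
tcp_rot: [0.4, 0.916, -0.0, -0.0]
contact_force: [-0.1, 0.8, -0.4]
opening: -0.003
finger_force: 0.0
```

Scaled: 114 mm / 1000 = 0.114, 80 mm / 1000 = 0.08.

send_rows:
  rows: "0 0 0 0 0 0.04 -1;0 0 0 0 0 0.08 -1;0 0 0 0 0 0.114 -1;0 0 0 0 0 0.114 -1"

```text
time: 3.5
eef_pos: [0.4887, -0.1304, 0.0828]
tcp_rot: [0.397, 0.918, 0.0, -0.003]
contact_force: [-0.2, -0.2, -0.5]
opening: -0.002
finger_force: 0.0
```

Run:
```python
from h import *
c=ctrl.read_camera("top")
im=c["color"][165:285,205:365,::-1]; a=cv2.resize(im,None,fx=3.3,fy=3.3,interpolation=cv2.INTER_CUBIC)
cv2.imwrite("pics/z2.png",a)
ax=np.array([.5735,-.1425]);n=np.array([np.cos(np.radians(-46.9)),np.sin(np.radians(-46.9))])
pts=[]
for a in np.arange(-166.3,-107,58.7/8):
    h=ax+.062*np.array([np.cos(np.radians(a)),np.sin(np.radians(a))]); pts.append(np.r_[h-.019*n,.086])
goto(*pts)
```

```text
t 3.55 pos [ 0.4903 -0.1313  0.0849] xang 133.18 F [-0.3 -0.4  0.8] op 0.0033999472438976663
[ 0.5003 -0.1433  0.086 ] -> [-15.6  -0.9  -1.1]
[ 0.5027 -0.1509  0.086 ] -> [-22.8  -4.4  -1.2]
[ 0.506  -0.1581  0.086 ] -> [-30.3  -6.9  -1.2]
[ 0.5102 -0.1648  0.086 ] -> [-38.1  -8.4  -1.2]
[ 0.5152 -0.171   0.086 ] -> [-46.   -9.   -1.2]
[ 0.521  -0.1764  0.086 ] -> [-53.9  -8.5  -1.2]
[ 0.5274 -0.181   0.086 ] -> [-61.7  -7.   -1.2]
[ 0.5344 -0.1848  0.086 ] -> [-69.2  -4.5  -1.3]
[ 0.5418 -0.1877  0.086 ] -> [-76.4  -1.1  -1.3]
```

View pics/z2.png

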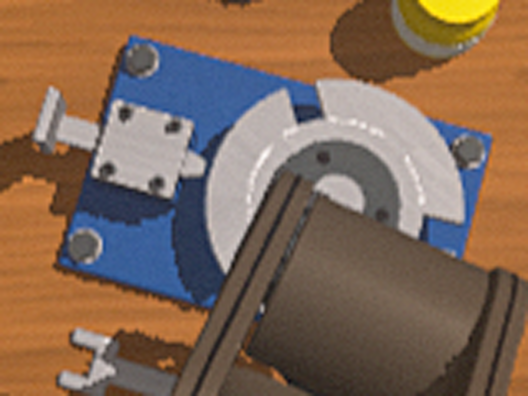

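Scaled: -58 mm / 1000 = -0.058, -54 mm / 1000 = -0.054.

send_rows:
  rows: "0 0 0 -0.008 -0.001 -0.001 -1;0 0 0 -0.016 -0.001 -0.001 -1;0 0 0 -0.023 -0.004 -0.001 -1;0 0 0 -0.03 -0.007 -0.001 -1;0 0 0 -0.038 -0.008 -0.001 -1;0 0 0 -0.046 -0.009 -0.001 -1;0 0 0 -0.054 -0.008 -0.001 -1;0 0 0 -0.058 -0.008 -0.001 -1"

```text
time: 4.55
eef_pos: [0.5247, -0.1807, 0.0857]
tcp_rot: [0.398, 0.917, 0.0, -0.0]
contact_force: [-4.1, 1.0, -1.2]
opening: -0.0
finger_force: 1.7
```

Run:
```python
from h import *
c=ctrl.read_camera("top")
im=c["color"][165:285,205:365,::-1]; a=cv2.resize(im,None,fx=5,fy=5,interpolation=cv2.INTER_CUBIC)
cv2.imwrite("pics/z3.png",a)
goto()
```

```text
t 4.6 pos [ 0.5251 -0.1809  0.0859] xang 133.09 F [-3.   1.  -0.9] op -0.0025373214908928367
```

View pics/z3.png

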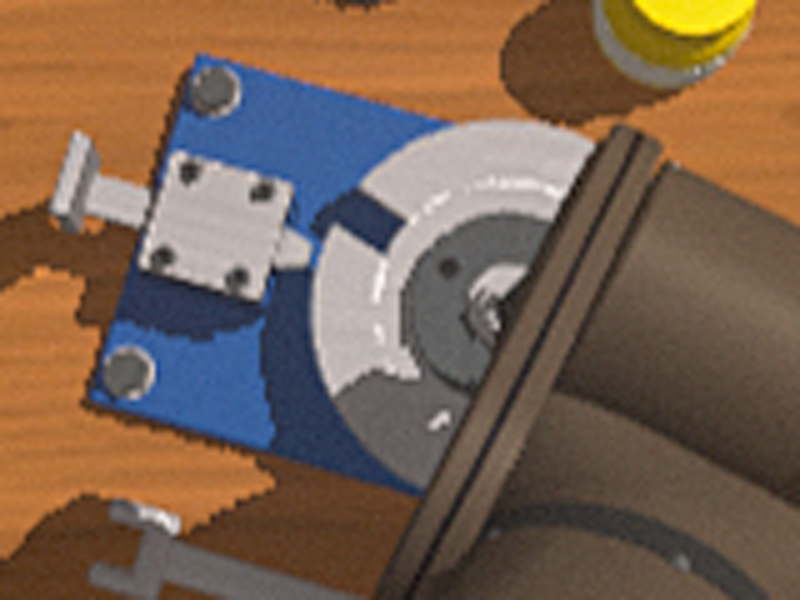

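The slot nearest the bar opens at about (344,209) in the crop, not yet facing the bar nose at (305,250).

```bash
cat >> h.py <<'E'
AX=np.array([.5735,-.1425]);YAW=np.radians(-17.7)
def ang(c,x,y,z=.05):
    q=cr(c,x,y,z)[:2]-AX; return np.degrees(np.arctan2(q[1],q[0])-YAW)-90,np.linalg.norm(q)
E
python3 - <<'E'
from h import *
c=ctrl.read_camera("top")
for p in[(360,188),(328,230),(408,218),(385,252)]: print(ang(c,*p))
print("nose tip",ang(c,313,252,.049),"bar behind",ang(c,120,200,.049))
p=ctrl.get_state()["eef_pos"]
n=np.array([np.cos(np.radians(-46.9)),np.sin(np.radians(-46.9))])
for o in(.019,.021,.017):
    q=p[:2]+n*o-AX;print(np.degrees(np.arctan2(q[1],q[0])-YAW),np.linalg.norm(q))
E
```

```text
(np.float64(-25.383616172256524), np.float64(0.07891710831595383))
(np.float64(-9.470786411926667), np.float64(0.08012529235458406))
(np.float64(-29.146571901021268), np.float64(0.05587690684197911))
(np.float64(-11.403090676371704), np.float64(0.055070125923649134))
nose tip (np.float64(-1.9525027519941176), np.float64(0.08247764289495225)) bar behind (np.float64(-0.5244713789701194), np.float64(0.1650394951534749))
-106.38628793613853 0.0629397936474298
-104.6239551982331 0.0634133522498784
-108.17362069075239 0.06252665035962607
```

Run:
```python
from h import *
p=np.array(ctrl.get_state()["eef_pos"]);a0=-107.1-17.7
u=lambda a:np.r_[np.cos(np.radians(a)),np.sin(np.radians(a)),0]
goto(*[p+.062*(u(a0+d)-u(a0)) for d in(4,8,12,14.5)])
```

```text
t 4.65 pos [ 0.5252 -0.1808  0.0862] xang 133.09 F [-0.7  0.4 -0.5] op 0.0020609101907633795
[ 0.5289 -0.1831  0.0862] -> [-4.2  1.1  0. ]
[ 0.5327 -0.1852  0.0862] -> [-8.3  2.4  0. ]
[ 0.5366 -0.187   0.0862] -> [-12.3   4.    0. ]
[ 0.5391 -0.188   0.0862] -> [-14.8   5.2   0. ]
```

Scaled: -15 mm / 1000 = -0.015, -12 mm / 1000 = -0.012.

send_rows:
  rows: "0 0 0 -0.004 0.001 0 -1;0 0 0 -0.008 0.002 0 -1;0 0 0 -0.012 0.004 0 -1;0 0 0 -0.015 0.005 0 -1;0 0 0 -0.015 0.005 0 -1"

```text
time: 5.28
eef_pos: [0.5393, -0.1881, 0.0866]
tcp_rot: [0.398, 0.917, 0.0, 0.001]
contact_force: [-1.0, -0.1, -0.1]
opening: -0.001
finger_force: 0.6
```

Run:
```python
from h import *
c=ctrl.read_camera("top")
im=c["color"][165:285,205:365,::-1]; a=cv2.resize(im,None,fx=5,fy=5,interpolation=cv2.INTER_CUBIC)
cv2.imwrite("pics/z4.png",a)
goto()
```

```text
t 5.33 pos [ 0.5393 -0.188   0.0866] xang 133.11 F [-0.4  0.7 -1.1] op 0.0011628529488316931
```

View pics/z4.png

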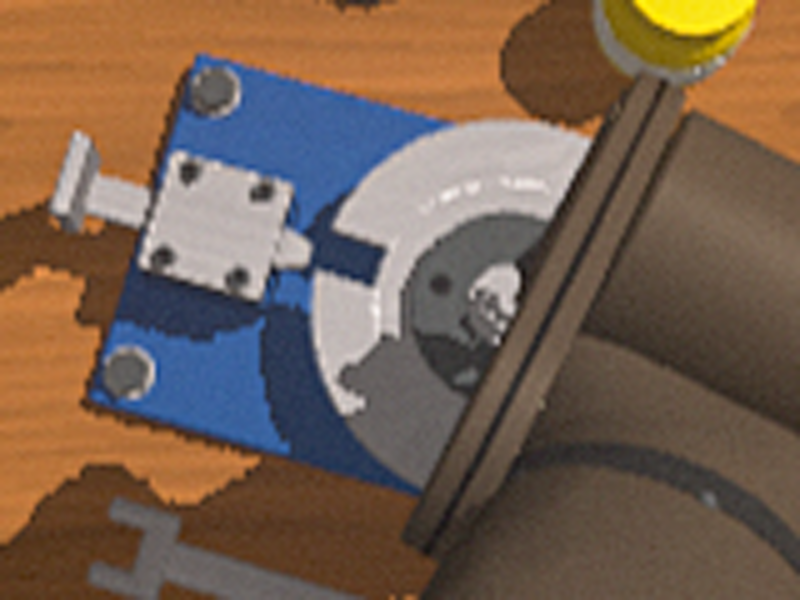

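The slot mouth corners are now at about (333,233) and (315,272), close to the bar nose at (305,250).

Run:
```python
from h import *
c=ctrl.read_camera("top")
for p in[(333,233),(315,272),(387,248),(375,284)]: print(ang(c,*p))
print("nose",ang(c,300,235,.049),ang(c,293,268,.049))
p=np.array(ctrl.get_state()["eef_pos"]);a0=-93-17.7
u=lambda a:np.r_[np.cos(np.radians(a)),np.sin(np.radians(a)),0]
goto(*[p+.062*(u(a0+d)-u(a0)) for d in(1,2,3)])
# line directions: slot vs guide sides
L=lambda a,b,z:(lambda d:np.degrees(np.arctan2(d[1],d[0])))((cr(c,*a,z)-cr(c,*b,z)))
print(L((333,233),(387,248),.05),L((315,272),(375,284),.05),L((174,152),(292,184),.057),L((139,267),(263,300),.057))
```

```text
(np.float64(-9.2935640590471), np.float64(0.07772682446300389))
(np.float64(3.695288918237864), np.float64(0.07939583325782013))
(np.float64(-13.33923346814285), np.float64(0.05514143222827316))
(np.float64(3.21533312119837), np.float64(0.05433509139923004))
nose (np.float64(-5.191653654600927), np.float64(0.08994028177758008)) (np.float64(3.803056053941532), np.float64(0.08862207312658985))
t 5.38 pos [ 0.5393 -0.1881  0.0867] xang 133.11 F [-0.4  0.9 -0.9] op -0.004190819304480611
[ 0.5403 -0.1884  0.0867] -> [-1.   0.5  0. ]
[ 0.5413 -0.1888  0.0867] -> [-1.9  1.   0. ]
[ 0.5424 -0.1891  0.0867] -> [-2.9  1.5  0. ]
72.72171521096944 77.03569257271486 73.0342866521815 73.44850713864442
```

Scaled: -2.6 mm / 1000 = -0.0026, 1.3 mm / 1000 = 0.0013.

send_rows:
  rows: "0 0 0 -0.001 0.0005 0 -1;0 0 0 -0.002 0.001 0 -1;0 0 0 -0.0026 0.0013 0 -1;0 0 0 -0.0026 0.0013 0 -1"

```text
time: 5.88
eef_pos: [0.5413, -0.1889, 0.0865]
tcp_rot: [0.398, 0.917, 0.0, 0.0]
contact_force: [-2.4, 1.4, 1.8]
opening: -0.001
finger_force: 1.3
```

Run:
```python
from h import *
c=ctrl.read_camera("top")
im=c["color"][185:245,235:315,::-1]; a=cv2.resize(im,None,fx=10,fy=10,interpolation=cv2.INTER_CUBIC)
e=[ (cr(c,0,0,0))]
for r,z,col in((.165,.049,(0,255,0)),):
  A=np.r_[AX,.05];y=np.r_[-np.sin(YAW),np.cos(YAW),0]
  P=[pix(c,A),pix(c,A+y*.095)];P=[tuple(int((k-o+.5)*10) for k,o in zip(q,(235,185))) for q in P];cv2.line(a,*P,(0,255,0),1)
cv2.imwrite("pics/z5.png",a)
goto()
```

```text
t 5.92 pos [ 0.5414 -0.1889  0.0865] xang 133.11 F [-2.3  1.2  1.3] op 0.0066647204840417345
```

View pics/z5.png

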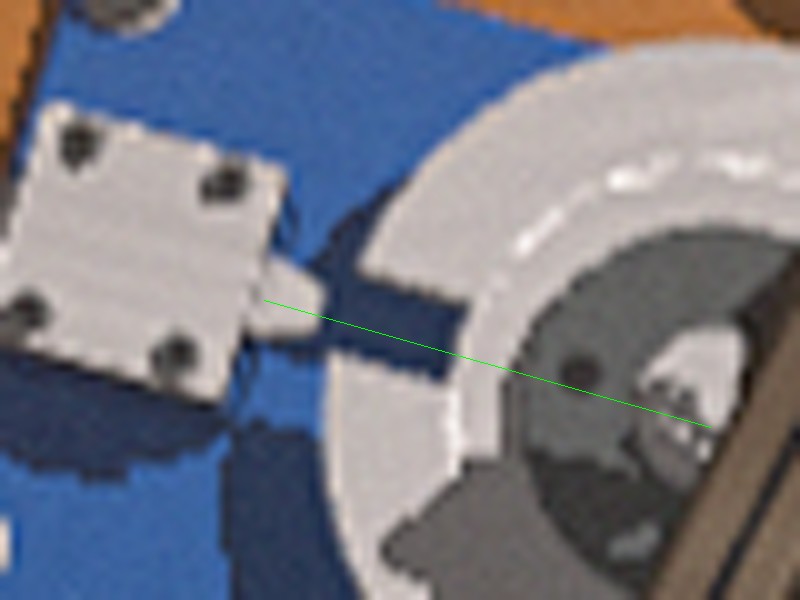

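The green line marks the bar axis. The nose tip at (319,305), slot mouth at (344,311) and slot root at (456,341) all lie along one direction, so the slot faces the bar. I'll retract next and move to the tab.

Scaled: -80 mm / 1000 = -0.08, -40 mm / 1000 = -0.04.

send_rows:
  rows: "0 0 0 0.01 0 0 -1;0 0 0 0.025 0 0 -1;0 0 0 0.025 0 -0.04 -1;0 0 0 0.025 0 -0.08 -1;0 0 0 0.025 0 -0.08 -1"

```text
time: 6.55
eef_pos: [0.526, -0.1711, 0.1706]
tcp_rot: [0.398, 0.918, -0.0, 0.005]
contact_force: [0.2, 0.3, 0.8]
opening: -0.0
finger_force: 0.0
```

Run:
```python
from h import *
goto((.6407,.0681,.166))
```

```text
t 6.55 pos [ 0.526  -0.1711  0.1706] xang 133.14 F [0.2 0.3 0.8] op -0.0001422686651332767
[0.6407 0.0681 0.166 ] -> [ 96.2 247.3   4.5]
```

Scaled: 247 mm / 1000 = 0.247, 206 mm / 1000 = 0.206, 60.8 degrees / 90 = 0.6756.

send_rows:
  rows: "0 0 0.1111 0.016 0.041 0 -1;0 0 0.2222 0.032 0.082 0 -1;0 0 0.3333 0.048 0.123 0 -1;0 0 0.4444 0.064 0.164 0 -1;0 0 0.5556 0.08 0.206 0 -1;0 0 0.6667 0.096 0.247 0 -1;0 0 0.6756 0.096 0.247 0 -1;0 0 0.6756 0.096 0.247 0 -1"

```text
time: 7.55
eef_pos: [0.6377, 0.0683, 0.165]
tcp_rot: [0.807, 0.591, -0.001, -0.0]
contact_force: [-0.5, -0.4, 0.3]
opening: 0.001
finger_force: 0.0
```

Run:
```python
from h import *
c=ctrl.read_camera("top")
im=c["color"][165:285,205:365,::-1]; a=cv2.resize(im,None,fx=5,fy=5,interpolation=cv2.INTER_CUBIC)
cv2.imwrite("pics/z6.png",a)
goto((.6407,.0681,.074))
```

```text
t 7.6 pos [0.6378 0.0677 0.1653] xang 72.35 F [-0.4 -0.2 -0.4] op 0.002965835295823319
[0.6407 0.0681 0.074 ] -> [ 1.4  2.8 91.3]
```

View pics/z6.png

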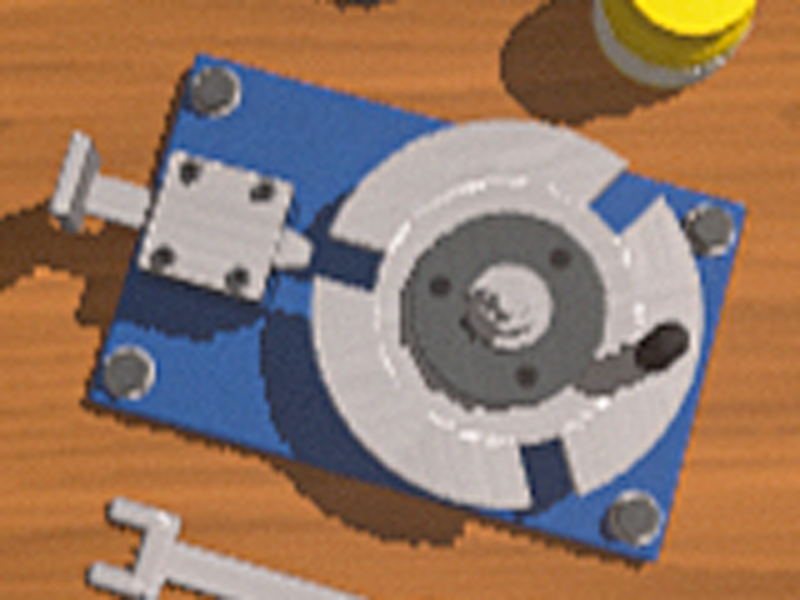

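The slot at about (345,262) is in line with the nose at (308,252). The arm is outside the crop. I'll descend behind the tab.

Scaled: 91 mm / 1000 = 0.091, 80 mm / 1000 = 0.08.

send_rows:
  rows: "0 0 0 0.002 0.003 0.04 -1;0 0 0 0.002 0.003 0.08 -1;0 0 0 0.002 0.003 0.091 -1;0 0 0 0.002 0.003 0.091 -1"

```text
time: 8.1
eef_pos: [0.6417, 0.0685, 0.0749]
tcp_rot: [0.808, 0.59, -0.001, -0.0]
contact_force: [0.8, -0.4, 0.9]
opening: -0.001
finger_force: 0.0
```

Scaled: -30 mm / 1000 = -0.03, -27 mm / 1000 = -0.027.

send_rows:
  rows: "0 0 0 -0.006 0 0 -1;0 0 0 -0.012 0 0 -1;0 0 0 -0.016 0 0 -1;0 0 0 -0.02 0 0 -1;0 0 0 -0.024 0 0 -1;0 0 0 -0.027 0 0 -1;0 0 0 -0.03 0 0 -1"

```text
time: 8.98
eef_pos: [0.6333, 0.0411, 0.0754]
tcp_rot: [0.807, 0.59, 0.001, -0.0]
contact_force: [1.3, 2.7, -0.6]
opening: -0.001
finger_force: 1.4
```

Run:
```python
from h import *
goto()
p=np.array(ctrl.get_state()["eef_pos"])[:2]-AX;print(p@[-np.sin(YAW),np.cos(YAW)],p@[np.cos(YAW),np.sin(YAW)])
```

```text
t 8.97 pos [0.6333 0.0411 0.0754] xang 72.31 F [ 1.3  2.7 -0.6] op -0.0005441365037275943
0.19311845511844297 0.0010990360027575128
```

Scaled: -17 mm / 1000 = -0.017, -15 mm / 1000 = -0.015.

send_rows:
  rows: "0 0 0 -0.003 0 0 -1;0 0 0 -0.006 0 0 -1;0 0 0 -0.009 0 0 -1;0 0 0 -0.012 0 0 -1;0 0 0 -0.015 0 0 -1;0 0 0 -0.017 0 0 -1;0 0 0 -0.017 0 0 -1"

```text
time: 9.85
eef_pos: [0.6278, 0.0241, 0.0753]
tcp_rot: [0.807, 0.59, -0.0, 0.0]
contact_force: [0.1, 1.3, 1.4]
opening: -0.002
finger_force: 0.5
```

Scaled: -3 mm / 1000 = -0.003, -2 mm / 1000 = -0.002.

send_rows:
  rows: "0 0 0 -0.001 0 0 -1;0 0 0 -0.002 0 0 -1;0 0 0 -0.003 0 0 -1;0 0 0 -0.003 0 0 -1"

```text
time: 10.35
eef_pos: [0.627, 0.0216, 0.0753]
tcp_rot: [0.807, 0.59, -0.0, 0.0]
contact_force: [0.6, 2.5, 1.6]
opening: -0.001
finger_force: 1.1
```

Scaled: -2 mm / 1000 = -0.002, -1 mm / 1000 = -0.001.

send_rows:
  rows: "0 0 0 -0.001 0 0 -1;0 0 0 -0.002 0 0 -1;0 0 0 -0.002 0 0 -1"

```text
time: 10.72
eef_pos: [0.6264, 0.0197, 0.0754]
tcp_rot: [0.807, 0.59, -0.0, 0.0]
contact_force: [0.2, 2.6, 0.7]
opening: 0.003
finger_force: 1.1
```

Scaled: -2 mm / 1000 = -0.002, -1 mm / 1000 = -0.001.

send_rows:
  rows: "0 0 0 -0.001 0 0 -1;0 0 0 -0.002 0 0 -1;0 0 0 -0.002 0 0 -1"

```text
time: 11.1
eef_pos: [0.6264, 0.0195, 0.0754]
tcp_rot: [0.808, 0.59, 0.002, -0.001]
contact_force: [2.9, 7.6, 0.5]
opening: 0.001
finger_force: 4.1
```

send_rows:
  rows: "0 0 0 -0.001 0 0 -1;0 0 0 -0.002 0 0 -1;0 0 0 -0.002 0 0 -1"

```text
time: 11.48
eef_pos: [0.6263, 0.0194, 0.0755]
tcp_rot: [0.808, 0.589, 0.004, -0.001]
contact_force: [5.2, 13.2, -0.7]
opening: -0.002
finger_force: 7.0
```

Scaled: -100 mm / 1000 = -0.1, -50 mm / 1000 = -0.05.

send_rows:
  rows: "0 0 0 0.01 0 0 -1;0 0 0 0.035 0 0 -1;0 0 0 0.035 0 -0.05 -1;0 0 0 0.035 0 -0.1 -1;0 0 0 0.035 0 -0.1 -1"

```text
time: 12.1
eef_pos: [0.6389, 0.0484, 0.1813]
tcp_rot: [0.807, 0.59, 0.003, 0.004]
contact_force: [0.5, -0.3, -0.9]
opening: -0.002
finger_force: 0.0
```

Run:
```python
from h import *
c=ctrl.read_camera("top")
im=c["color"][165:285,205:365,::-1]; a=cv2.resize(im,None,fx=5,fy=5,interpolation=cv2.INTER_CUBIC)
cv2.imwrite("pics/z7.png",a);goto()
```

```text
t 12.15 pos [0.6371 0.0486 0.178 ] xang 72.32 F [ 0.1 -0.8 -0.4] op 0.0017830192539200936
```

View pics/z7.png

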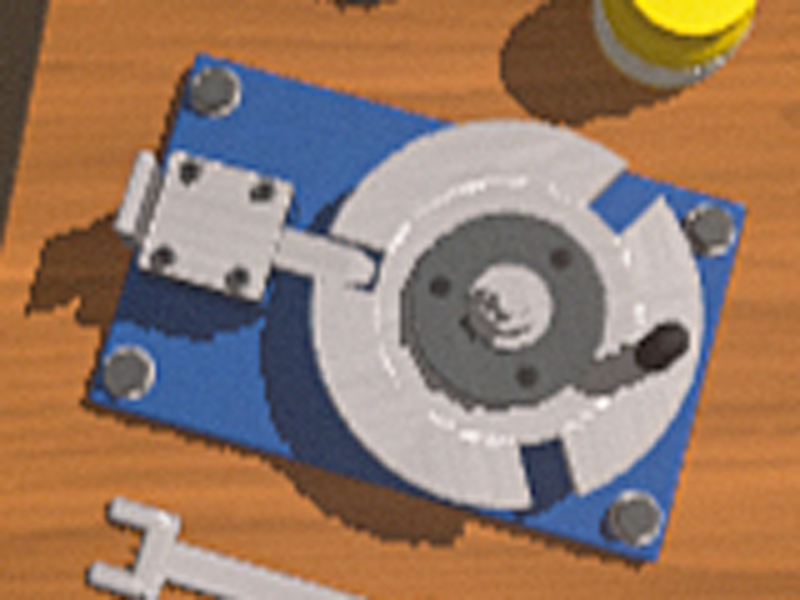

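The bar is fully inside the slot, with its nose at (370,268). The tab is against the block's end at (140,195), and the arm is clear.

```bash
python3 -c "
from plant import ctrl
print(ctrl.sign_off())"
```

```text
the job is handed in; nothing more can be done
None
```

The index plate was pushed round until a slot faced the bar, the bar was pushed fully home to its stop so the plate is locked, and the job was handed in at about 12 s with the arm clear.

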